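Set a lobe cam to full lift on the inspection bench

ROBOT

A 6-joint arm with a two-finger parallel gripper is mounted at the origin on the work surface. World frame = base frame: x ahead of the robot, y to its left, z up, the work surface at z = 0. Lengths are in m, angles in rad, forces in N, time in s.
With the tool pointing down it reaches from about 0.35 to 0.925 m from the base axis. Payload 6.4 kg.
Tool frame: the origin (TCP) lies at the very end of the fingers, on their centre line; the grasp point (between the pads) lies 19 mm behind it; z points along the fingers, y is the line along which they close (so a half turn about z gives the same grasp; the last joint's range is limited). The gripper opens to 94 mm and grips with 3 to 60 N. Pads are 16 mm wide; open, the fingers measure 119 mm over their backs; the gripper's body (75 mm by 177 mm) begins 78 mm behind the grasp point.
Start: joints at [-1.483, 0.245, 1.558, -0, 1.339, -0.174], TCP at [0.168, -0.628, 0.17] pointing down, gripper open.
Joint ranges: [-3.13, 3.13], [-1.02, 2.26], [0.13, 2.54], [-0.95, 4.09], [0.21, 2.88], [-2.74, 2.74]. Speed limits (rad/s): [2.57, 2.57, 3.14, 3.14, 3.14, 3.14].

INTERFACE

Orientations are given as a unit quaternion [x, y, z, w].
In Python, from station import arm gives the robot as it stands.
- The arm moves only by the shell command python3 -m jog 'ROWS' [FORCE]. ROWS is JSON, one flat list of numbers, 5 for each row, row after row: the finger opening in cm, from 0 to 9.4, then the shift along the tool's x, y, z in cm, then the turn about the tool's z in rad. In form: [hand, tx, ty, tz, twist, hand, tx, ty, tz, twist, ...]. A call has 1 to 20 rows; each row is the pose to reach, as a shift and turn from the pose commanded when the call began, along the tool's axes at that moment; what a row does not reach only later rows make up. A row lasts 1/12 s, in which the tool goes at most 41.7 mm and 7.16 degrees, less where a joint would pass 70% of its speed; a pose out of reach is approached as far as the arm can. A call with a gripper value outside its range is refused whole. The fingers move at their own pace and stop on an object; FORCE is the grip in N (left out, the last holds). Time passes only in rows, so rows that repeat a pose let the fingers close. It gives the time, the measured TCP pose, the force, the opening and the grip force at its end, in the units of the state.
- arm.observe(): the state, without advancing time (a new reading comes with each control period).
- arm.capture(name): name is "scene" or "top" or "wrist"; returns the picture (480x640x3 uint8, blue, green, red); there is no depth.
- arm.get_calibration(name): a dict with "K" (3x3 intrinsics, pixels), "view" (4x4, takes a point from world to camera coordinates); the wrist camera has in their place "hand_eye" (4x4, takes a point from camera to tool coordinates, whose origin is the TCP and whose axes are the flange's). Camera axes: x right, y down, z forward; pixel columns grow to the right and rows downward; lengths in m; the calibration is good to about 2 mm. A picture is of the moment at which its call begins: read the wrist's pose just before it. get_calibration takes no time and is no camera call.
- arm.sign_off(): hands the job in; it is judged then, once.
The state is a dict: "time_s": time; "q": joint angles; "dq": joint speeds; "tau": joint torques, N m; "eef_pos": TCP position; "tcp_rot": TCP orientation; "contact_force": force on the tool from outside, world axes, zero at the start; "wrist_torque": the same for the moment, N m; "finger_gap": finger opening in m; "finger_force": force on a finger pad.
Only numpy, scipy, OpenCV 4.12 (cv2) and the standard library are available. Lean on these libraries where they do the work, as an engineer would, in place of code of your own. Each camera call takes 0.05 s, during which the arm holds its last target. There are 200 camera calls.

TASK

On the cam-checking fixture, take the pear-shaped lobe disc by the bar handle on its top and turn it until its high point is pressing squarely on the tip of the dial gauge's sprung plunger, then let go and leave it set there. Do not turn the round master disc on the separate stand, which has the same handle.

Things in the scene. Friction and masses are not known exactly. Their poses are not given: they have to be found in the camera images.
- cam_grip (a point): Mid-point of the black bar handle on the pear-shaped steel cam, on its vertical axis, 100 mm above the table. Bar: 12 mm thick (this point's x axis), 44 long (y), 26 high (z 86-112 mm above table). +y points to the cam's high point: a nose of 10 mm radius reaching 40 mm from the axis; base circle 28 mm radius; disc 49-67 mm above table, on a dark plate 110 x 240 x 18 mm with the gauge.
- cam (a joint): Turn of the cam in rad, growing counter-clockwise seen from above. 0: its high point faces the plunger straight on. Starts between -1.4 and -0.8, clear of the plunger, so turn it counter-clockwise by that much; stops at -1.6 and +0.9, so it can go too far. Stiff (0.15 N m): it stays where it is left. It meets the plunger at about -0.55.
- plunger (a joint): How far the gauge's level sprung plunger is pushed in, in m: 0 fully out, about 0.0085 under the high point, less to either side. 8 mm steel rod, ball tip of 6 mm radius, 58 mm above the table, aimed at the cam's axis; spring 1.5 N out, 4 N at 0.0085. The black dial gauge (58 mm round, face up, top 73 mm above the table) is centred 125 mm from that axis; its pointer turns as the plunger moves.
- master_disc (a joint): Turn in rad of the bystander: a round steel disc, 64 mm across, with the same black bar handle at the same height, on its own round stand 90 mm across without a gauge. Starts at 0 and is to be left there.
Things that resemble listed ones, but are neither listed nor needed, are in the scene too. Leave any green or red look-alike of the part that bears master_disc alone.

How it is judged:
At the end, for the whole second after the job is handed in: The cam is at rest with its high point within 0.22 rad (about 12.5 degrees) of facing the plunger straight on, the plunger is pushed in by more than 6 mm, and the master disc is within 0.2 rad of where it started (value of joint cam between -0.22 and 0.22 rad and value of joint plunger above 0.006 m and velocity of joint cam between -0.05 and 0.05 rad/s and value of joint master_disc between -0.2 and 0.2 rad); the robot touches nothing.
It fails at once if the round master disc is turned by more than 0.2 rad (value of joint master_disc above 0.2 rad or value of joint master_disc below -0.2 rad).
It also fails if it takes over 32 s, if anything falls off the work surface, if the arm or the gripper's body presses on something with over 40 N, if the wrist force passes 120 N, or if a joint passes its speed limit or range.

## Working session

There is one attempt and no reset: what is moved stays moved. The work goes in short steps, Python scripts to look and compute and a shell command to move; the robot and the scene stay as the last step left them, time stands still between calls to the robot, and variables do not carry over. Pictures are saved under pics/ and viewed, at most 10 in all, crops included, and the job is handed in when it is done.

```bash
mkdir -p pics; python3 - <<'E'
from station import arm
import cv2
for n in("scene","top"):
    cv2.imwrite(f"pics/{n}0.png",arm.capture(n)); c=arm.get_calibration(n); print(n,c["K"],c["view"])
print(arm.get_calibration("wrist")); s=arm.observe(); print(s["time_s"],s["eef_pos"],s["tcp_rot"],s["finger_gap"])
E
```

```text
scene [[595.38062683   0.         313.8289867 ]
 [  0.         595.38062683 238.24484662]
 [  0.           0.           1.        ]] [[ 0.21984022  0.97543703  0.01388801 -0.0378371 ]
 [ 0.74806938 -0.15942523 -0.64418615 -0.29593418]
 [-0.62614893  0.15200722 -0.76474265  1.4422173 ]
 [ 0.          0.          0.          1.        ]]
top [[518.68650842   0.         318.72457821]
 [  0.         518.68650842 244.3628968 ]
 [  0.           0.           1.        ]] [[ 0.0196495  -0.99922241  0.03418301 -0.07331064]
 [-0.98877553 -0.02448617 -0.14738854  0.48687629]
 [ 0.14811094 -0.03090321 -0.98848781  0.84787188]
 [ 0.          0.          0.          1.        ]]
{'K': array([[403.56238943,   0.        , 326.01355018],
       [  0.        , 403.56238943, 241.5267493 ],
       [  0.        ,   0.        ,   1.        ]]), 'hand_eye': array([[ 1.06221750e-03, -9.64920652e-01, -2.62539535e-01,
         7.68427833e-02],
       [ 9.99998754e-01,  1.33158555e-03, -8.48094065e-04,
        -1.88770832e-04],
       [ 1.16793733e-03, -2.62538307e-01,  9.64920864e-01,
        -2.14137706e-01],
       [ 0.00000000e+00,  0.00000000e+00,  0.00000000e+00,
         1.00000000e+00]])}
0.1 [ 0.16817995 -0.62725638  0.16928347] [ 9.91442594e-01  1.30540644e-01  3.50632110e-05 -8.49592123e-04] 0.09401086126913537
```

View pics/scene0.png

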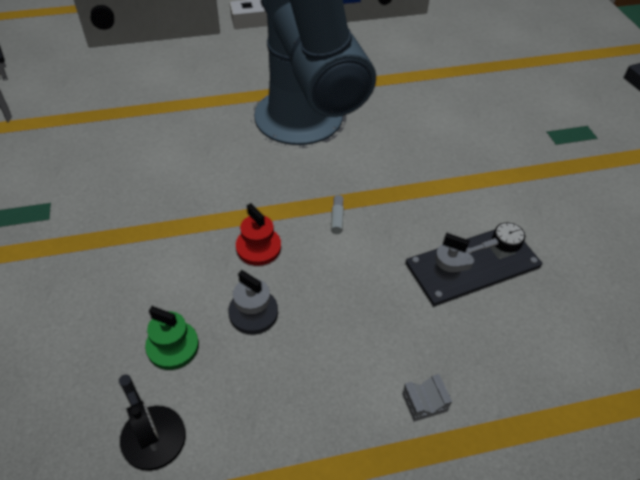

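View pics/top0.png

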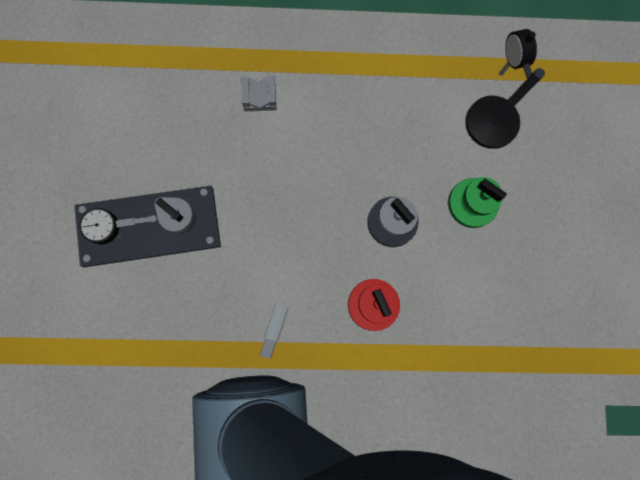

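The scene shows the dark plate with the dial gauge at (510,235) and the pear cam at (455,258). In the top view the gauge is at (98,225) and the cam at (172,213). The candidates with bar handles, in top-view pixels, are:
- **Grey on the plate (172,213):** it has a gauge and plunger and is pear-shaped, so this is the cam.
- **Grey on a round stand (398,215):** the master disc.
- **Green (480,195) and red (378,303):** look-alikes.

Next I'll confirm the cam in an enlarged crop and measure it.

```bash
cat > h.py <<'E'
from station import arm
import cv2, numpy as np
def cast(n,px,z):
    c=arm.get_calibration(n); V=c["view"]; R,t=V[:3,:3],V[:3,3]
    o=-R.T@t; d=R.T@np.linalg.inv(c["K"])@[px[0],px[1],1.]
    return o+d*(z-o[2])/d[2]
def proj(n,p):
    c=arm.get_calibration(n); q=c["K"]@(c["view"][:3,:3]@p+c["view"][:3,3]); return q[:2]/q[2]
def blobs(img,box,lo,hi,amin):
    x0,y0,x1,y1=box; g=cv2.cvtColor(img[y0:y1,x0:x1],cv2.COLOR_BGR2GRAY)
    cs,_=cv2.findContours(cv2.inRange(g,lo,hi),cv2.RETR_LIST,cv2.CHAIN_APPROX_NONE)
    return [c+np.array([[x0,y0]]) for c in cs if cv2.contourArea(c)>amin]
E
python3 - <<'E'
from h import *
i=cv2.imread("pics/top0.png"); s=cv2.imread("pics/scene0.png")
a=cv2.resize(i[180:272,70:225],(775,460),interpolation=cv2.INTER_CUBIC); cv2.imwrite("pics/crop1.png",a)
for n,im,boxes in(("top",i,[(150,190,195,235),(75,200,120,250)]),("scene",s,[(435,228,480,275),(490,218,530,255)])):
  for b in boxes:
    for lo,hi in((0,32),(90,255)):
      for c in blobs(im,b,lo,hi,40): print(n,lo,cv2.minAreaRect(c),cv2.contourArea(c))
print(cast("top",(98,225),.073),cast("scene",(510,234),.073),cast("top",(170,209),.112))
E
```

```text
top 90 ((173.0, 213.5), (33.0, 36.0), 90.0) 647.5
top 0 ((107.6618881225586, 229.9654083251953), (20.38425064086914, 35.36754608154297), 25.820993423461914) 133.5
top 90 ((96.5, 224.5), (29.0, 31.0), 90.0) 721.5
top 90 ((90.0, 202.0), (4.0, 30.0), 90.0) 46.0
scene 0 ((445.9000244140625, 272.3000183105469), (25.298221588134766, 8.221921920776367), 18.434947967529297) 80.0
scene 0 ((456.3208923339844, 242.64468383789062), (24.623239517211914, 11.88338851928711), 15.52410888671875) 234.0
scene 90 ((457.0, 246.0), (36.0, 44.0), 90.0) 711.5
scene 0 ((505.80511474609375, 243.6502227783203), (33.11180877685547, 15.28237247467041), 20.772254943847656) 188.0
scene 90 ((509.5, 232.0), (28.0, 39.0), 90.0) 772.0
[0.50592465 0.29743374 0.073     ] [0.51136368 0.29794695 0.073     ] [0.52726233 0.17323839 0.112     ]
```

View pics/crop1.png

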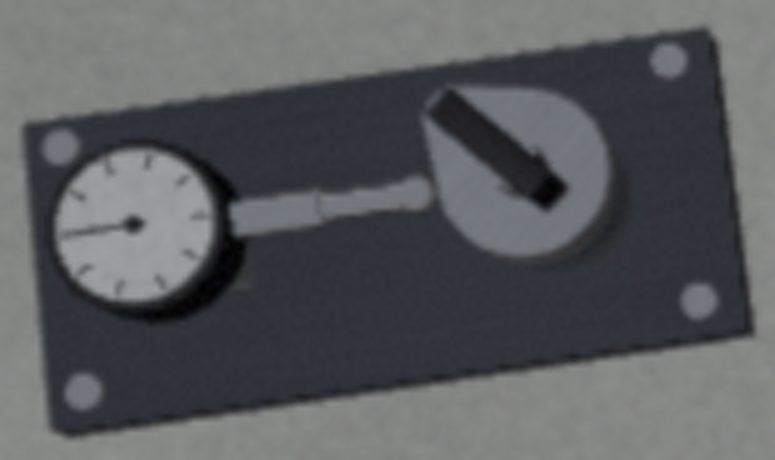

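The crop shows the pear-shaped cam centred near crop (527,173), its bar and nose pointing up-left to (440,95), and the plunger tip at (425,192) clear of it. The dial is centred at (133,223). This is the right part. Now I'll measure the axis and the bar direction.

```bash
python3 - <<'E'
from h import *
P=lambda x,y:((x+.5)/5+70-.5,(y+.5)/5+180-.5)
D=cast("top",P(133,223),.073); C=cast("top",P(527,173),.067)
A=cast("top",P(445,97),.112); B=cast("top",P(542,182),.112)
T=cast("top",P(425,192),.058)
print("dial",D,"cam",C,"dist",np.linalg.norm((D-C)[:2]),"tip",T,np.linalg.norm((T-C)[:2]))
print("bar",A,B,(A+B)/2,np.linalg.norm(A-B))
ang=lambda v:np.arctan2(v[1],v[0])
print("dir dial",ang(D-C),"tip",ang(T-C),"bar",ang(A-B))
from scipy.spatial.transform import Rotation as R
print(cast("scene",(456,235.5),.112)); s=arm.observe(); print(R.from_quat(s["tcp_rot"]).as_matrix().round(3))
# plate edge direction
i=cv2.imread("pics/top0.png"); S=[cast("top",P(*p),.018) for p in((60,146),(668,60),(83,391),(698,300))]
print("plate dir",ang(S[0]-S[1]),ang(S[2]-S[3]), sum(S)/4)
E
```

```text
dial [0.50716686 0.30041991 0.073     ] cam [0.5283033  0.17625825 0.067     ] dist 0.12594788131688608 tip [0.52279574 0.21168578 0.058     ] 0.03585308082370584
bar [0.54274405 0.19188755 0.112     ] [0.51646485 0.16019996 0.112     ] [0.52960445 0.17604375 0.112     ] 0.041166731427593514
dir dial 1.7394131684784804 tip 1.7250218927429288 bar 0.8784304871581325
[0.52340889 0.1777061  0.112     ]
[[ 0.966  0.259 -0.   ]
 [ 0.259 -0.966  0.002]
 [ 0.    -0.002 -1.   ]]
plate dir 1.7448899694957283 1.7461294354719448 [0.51913859 0.23824384 0.018     ]
```

Both views agree: the axis is at (0.529, 0.176), the dial is 126 mm away (125 expected), the bar is at 0.878 rad and the gauge at 1.74. That puts the cam at about -0.86. I'll hover above it with the bar aligned; the shift is tool x 55.7 cm, y -68.2 cm, twist -0.616.

```bash
python3 -m jog '[9.4,55.7,-68.2,0,-0.62, 9.4,55.7,-68.2,0,-0.62, 9.4,55.7,-68.2,0,-0.62, 9.4,55.7,-68.2,0,-0.62, 9.4,55.7,-68.2,0,-0.62, 9.4,55.7,-68.2,0,-0.62, 9.4,55.7,-68.2,0,-0.62, 9.4,55.7,-68.2,0,-0.62, 9.4,55.7,-68.2,0,-0.62, 9.4,55.7,-68.2,0,-0.62, 9.4,55.7,-68.2,0,-0.62, 9.4,55.7,-68.2,0,-0.62, 9.4,55.7,-68.2,0,-0.62, 9.4,55.7,-68.2,0,-0.62, 9.4,55.7,-68.2,0,-0.62, 9.4,55.7,-68.2,0,-0.62, 9.4,55.7,-68.2,0,-0.62, 9.4,55.7,-68.2,0,-0.62, 9.4,55.7,-68.2,0,-0.62, 9.4,55.7,-68.2,0,-0.62]'
cat >> h.py <<'E'
from scipy.spatial.transform import Rotation as Ro
def todo(goal,yaw):
    s=arm.observe(); R=Ro.from_quat(s["tcp_rot"]).as_matrix()
    w=-(yaw-np.arctan2(R[1,0],R[0,0])); print("t",s["time_s"],"pos",s["eef_pos"].round(4) if hasattr(s["eef_pos"],'round') else s["eef_pos"],"shift cm",(R.T@(np.array(goal)-s["eef_pos"])*100).round(2),"twist",round(w,3))
E
python3 -c "
from h import *
todo((.529,.176,.169),.878)"
```

```text
time_s: 1.77
eef_pos: [0.5105, 0.1343, 0.1699]
tcp_rot: [0.904, 0.427, -0.0, -0.0]
contact_force: [0.9, -0.3, -0.2]
finger_gap: 0.0941
finger_force: 0.0
t 1.7667 pos [0.5105 0.1343 0.1699] shift cm [ 4.4  -1.22  0.09] twist 0.004
```

```bash
python3 -m jog '[9.4,3.5,-1,0,0, 9.4,3.5,-1,0,0, 9.4,3.5,-1,0,0, 9.4,3.5,-1,0,0]'
python3 - <<'E'
from h import *
s=arm.observe(); im=arm.capture("wrist"); cv2.imwrite("pics/w1.png",im); todo((.529,.176,.083),.878)
E
```

```text
time_s: 2.1
eef_pos: [0.5243, 0.1651, 0.1697]
tcp_rot: [0.904, 0.427, -0.001, -0.0]
contact_force: [-0.3, 0.4, -0.5]
finger_gap: 0.0938
finger_force: 0.0
t 2.15 pos [0.5244 0.1646 0.1699] shift cm [ 1.18 -0.37  8.69] twist 0.003
```

View pics/w1.png

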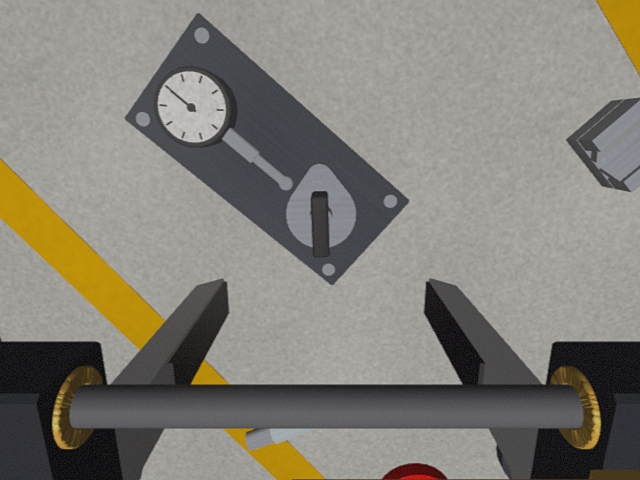

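The wrist view shows the bar's top face from about (320,201) to (320,256), the cam nose at (319,166) and the dial at (192,107). I'll check these by ray casting.

```bash
python3 - <<'E'
from h import *
s=arm.observe(); c=arm.get_calibration("wrist"); T=np.eye(4); T[:3,:3]=Ro.from_quat(s["tcp_rot"]).as_matrix(); T[:3,3]=s["eef_pos"]
M=T@c["hand_eye"]
def w(px,z):
    d=M[:3,:3]@np.linalg.inv(c["K"])@[*px,1.]; return M[:3,3]+d*(z-M[2,3])/d[2]
im=cv2.imread("pics/w1.png"); 
for b in blobs(im,(285,175,360,260),0,52,100): print(cv2.minAreaRect(b),cv2.boundingRect(b))
A,B=w((320,201),.112),w((320,256),.112); N=w((319,165),.067); D=w((192,107),.073)
L,Rr=w((286.5,213),.067),w((356,213),.067); C=(L+Rr)/2
an=lambda v:round(np.arctan2(v[1],v[0]),3)
print("bar mid",(A+B)/2,np.linalg.norm(A-B),"widthC",np.linalg.norm(L-Rr),C,"nose",N,"dial",D)
m=(A+B)/2; print(an(A-B),an(N-m),an(D-m),np.linalg.norm((D-m)[:2]),np.linalg.norm((N-m)[:2]))
todo((m[0],m[1],.083),an(A-B))
E
```

```text
((321.653564453125, 223.80545043945312), (64.96372985839844, 16.065671920776367), 83.2901611328125) (311, 192, 19, 65)
bar mid [0.52876917 0.17651408 0.112     ] 0.03913320678277293 widthC 0.055506595527592795 [0.53049389 0.17818104 0.067     ] nose [0.55325458 0.20837692 0.067     ] dial [0.50856218 0.30000236 0.073     ]
0.878 0.916 1.733 0.1251306401456245 0.040184279827006536
t 2.15 pos [0.5244 0.1646 0.1699] shift cm [ 1.2  -0.42  8.69] twist 0.003
```

The wrist view agrees within 1–2 mm. Next I align and descend, then close.

```bash
python3 -m jog '[5,1.2,-0.4,2,0, 5,1.2,-0.4,5,0, 5,1.2,-0.4,7,0, 5,1.2,-0.4,8.6,0, 5,1.2,-0.4,8.6,0, 5,1.2,-0.4,8.6,0, 5,1.2,-0.4,8.6,0]' 20
python3 -c "
from h import *
todo((.529,.1765,.083),.885)"
```

```text
time_s: 2.73
eef_pos: [0.5303, 0.1765, 0.0857]
tcp_rot: [0.905, 0.426, 0.001, 0.0]
contact_force: [0.7, 0.0, -0.4]
finger_gap: 0.052
finger_force: 0.0
t 2.7333 pos [0.5303 0.1765 0.0857] shift cm [-0.08 -0.1   0.27] twist -0.005
```

```bash
python3 -m jog '[0.8,0,-0.1,0.2,0, 0.8,0,-0.1,0.2,0, 0.8,0,-0.1,0.2,0, 0.8,0,-0.1,0.2,0, 0.8,0,-0.1,0.2,0, 0.8,0,-0.1,0.2,0, 0.8,0,-0.1,0.2,0, 0.8,0,-0.1,0.2,0, 0.8,0,-0.1,0.2,0, 0.8,0,-0.1,0.2,0]' 25
python3 -c "
from h import *
todo((.529,.1765,.083),1.74)"
```

```text
time_s: 3.57
eef_pos: [0.5286, 0.1778, 0.0822]
tcp_rot: [0.904, 0.427, -0.0, -0.0]
contact_force: [-0.3, 0.8, -0.2]
finger_gap: 0.0075
finger_force: 0.0
t 3.5667 pos [0.5286 0.1778 0.0822] shift cm [-0.08  0.11 -0.08] twist -0.858
```

The gap is 7.5 mm with no force, though the bar is 12 mm thick, so something doesn't match. I'll look.

```bash
python3 - <<'E'
from h import *
w=arm.capture("wrist"); s=arm.capture("scene")
cv2.imwrite("pics/m2.png",np.hstack([cv2.resize(w[140:460,120:520],(400,320)),cv2.resize(s[200:310,390:550],(400,320))]))
print(arm.observe()["finger_gap"],arm.observe()["finger_force"])
E
```

```text
0.007695056963210195 0.0
```

View pics/m2.png

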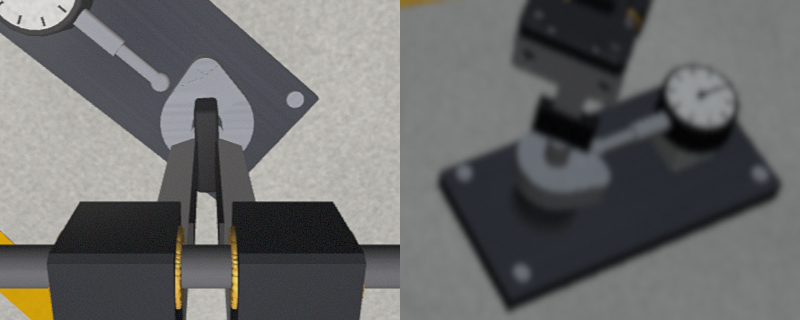

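The picture shows the bar between the fingers, but the reading says no contact. I'll close further to find out.

```bash
python3 -m jog '[0,0,0,0,0, 0,0,0,0,0, 0,0,0,0,0, 0,0,0,0,0, 0,0,0,0,0]' 25
python3 - <<'E'
from h import *
w=arm.capture("wrist")
cv2.imwrite("pics/m3.png",cv2.resize(w[200:400,220:420],(600,600),interpolation=cv2.INTER_CUBIC))
E
```

```text
time_s: 4.08
eef_pos: [0.5287, 0.1778, 0.0823]
tcp_rot: [0.904, 0.427, -0.0, -0.0]
contact_force: [-0.1, -0.1, -0.5]
finger_gap: 0.0002
finger_force: 0.0
```

View pics/m3.png

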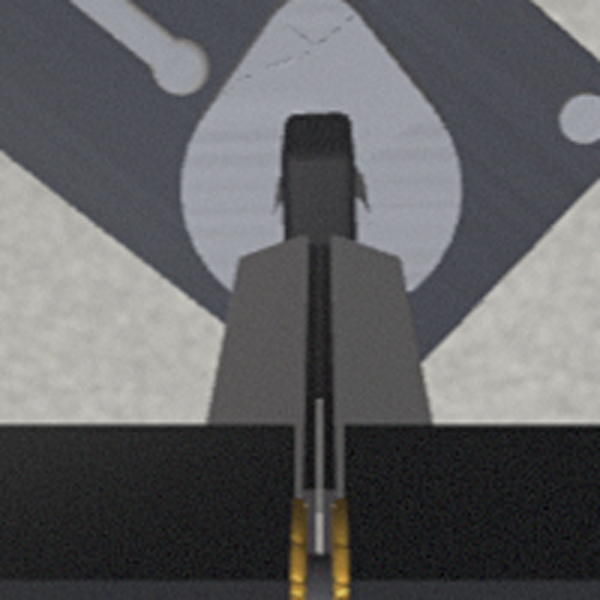

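The fingers closed to 0.2 mm directly above the bar: their visible tips project about 30–36 mm short of the nominal TCP (image row 279–282 instead of 260). So the real tips are near z ≈ 0.112–0.118, just over the bar's top. I'll open, descend in small steps while watching the force, then close.

```bash
python3 -m jog '[5,0,0,0,0, 5,0,0,0,0, 5,0,0,0,0, 5,0,0,0,0, 5,0,0,0,0, 5,0,0,0.4,0, 5,0,0,0.8,0, 5,0,0,1.2,0, 5,0,0,1.2,0, 5,0,0,1.2,0]' 25
```

```text
time_s: 4.97
eef_pos: [0.5282, 0.1778, 0.0697]
tcp_rot: [0.904, 0.427, -0.001, -0.0]
contact_force: [1.0, -0.2, -0.1]
finger_gap: 0.0497
finger_force: 0.0
```

```bash
python3 -m jog '[5,0,0,0.2,0, 5,0,0,0.4,0, 5,0,0,0.6,0, 5,0,0,0.6,0]' 25; python3 - <<'E'
from h import *
w=arm.capture("wrist"); s=arm.capture("scene")
cv2.imwrite("pics/m4.png",np.hstack([cv2.resize(w[140:460,120:520],(400,320)),cv2.resize(s[200:310,390:550],(400,320))]))
E
```

```text
time_s: 5.3
eef_pos: [0.5283, 0.1778, 0.0638]
tcp_rot: [0.904, 0.427, -0.0, -0.0]
contact_force: [-0.3, -0.3, 1.7]
finger_gap: 0.05
finger_force: 0.0
```

View pics/m4.png

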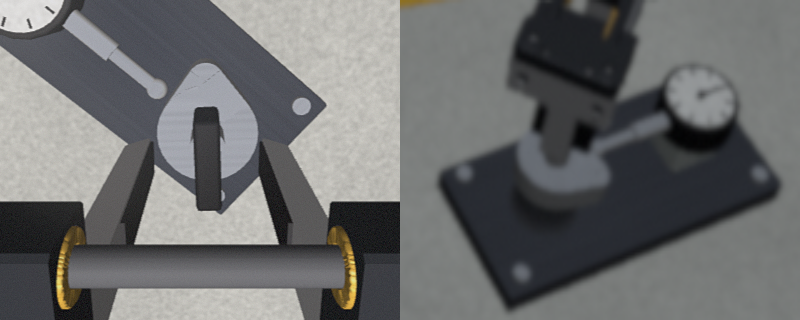

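The force is at noise level, and the fingers now straddle the bar (bar from (205,108) to (205,210), fingers at (153,142) and (262,142)). Now I'll close.

```bash
python3 -m jog '[0.4,0,0,0,0, 0.4,0,0,0,0, 0.4,0,0,0,0, 0.4,0,0,0,0, 0.4,0,0,0,0, 0.4,0,0,0,0, 0.4,0,0,0,0, 0.4,0,0,0,0]' 25; python3 -c "
from h import *
todo((.529,.1765,.0638),1.74)"
```

```text
time_s: 6.07
eef_pos: [0.529, 0.1776, 0.0643]
tcp_rot: [0.904, 0.427, 0.0, 0.0]
contact_force: [0.9, -1.0, -1.3]
finger_gap: 0.0118
finger_force: 24.9
t 6.0667 pos [0.529  0.1776 0.0643] shift cm [-0.08  0.07  0.05] twist -0.858
```

Gripped: 11.8 mm gap at 25 N. Now turn it counter-clockwise by 0.86.

```bash
python3 -m jog '[0.4,0,0,0,-0.05, 0.4,0,0,0,-0.12, 0.4,0,0,0,-0.2, 0.4,0,0,0,-0.28, 0.4,0,0,0,-0.36, 0.4,0,0,0,-0.44, 0.4,0,0,0,-0.52, 0.4,0,0,0,-0.6, 0.4,0,0,0,-0.68, 0.4,0,0,0,-0.75, 0.4,0,0,0,-0.81, 0.4,0,0,0,-0.85, 0.4,0,0,0,-0.86, 0.4,0,0,0,-0.86, 0.4,0,0,0,-0.86, 0.4,0,0,0,-0.86]' 35; python3 - <<'E'
from h import *
todo((.529,.1765,.0638),1.74)
w=arm.capture("wrist"); cv2.imwrite("pics/m5.png",w)
E
```

```text
time_s: 7.4
eef_pos: [0.5288, 0.1776, 0.0643]
tcp_rot: [0.644, 0.765, 0.0, 0.0]
contact_force: [0.8, -1.8, -0.4]
finger_gap: 0.0115
finger_force: 35.0
t 7.4 pos [0.5288 0.1776 0.0643] shift cm [-0.12 -0.    0.05] twist 0.001
```

View pics/m5.png

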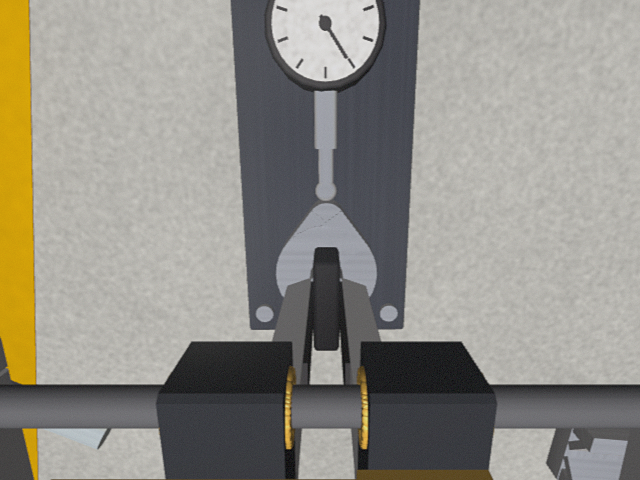

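The cam nose at (325,205) is squarely on the plunger tip at (325,190), in line with the dial at (325,22), whose pointer has turned. Release and lift.

```bash
python3 -m jog '[1.4,0,0,0,0, 2,0,0,0,0, 3,0,0,0,0, 4,0,0,0,0, 5,0,0,0,0, 5,0,0,0,0, 5,0,0,0,0, 5,0,0,-1,0, 5,0,0,-3,0, 5,0,0,-6,0, 5,0,0,-9,0, 5,0,0,-12,0, 5,0,0,-12,0, 5,0,0,-12,0, 5,0,0,-12,0]'; python3 - <<'E'
from h import *
w=arm.capture("wrist"); cv2.imwrite("pics/m6.png",w); print(arm.observe()["time_s"])
E
```

```text
time_s: 8.7
eef_pos: [0.5283, 0.1778, 0.1839]
tcp_rot: [0.644, 0.765, -0.0, -0.0]
contact_force: [0.3, 0.0, -1.5]
finger_gap: 0.0498
finger_force: 0.0
8.75
```

View pics/m6.png

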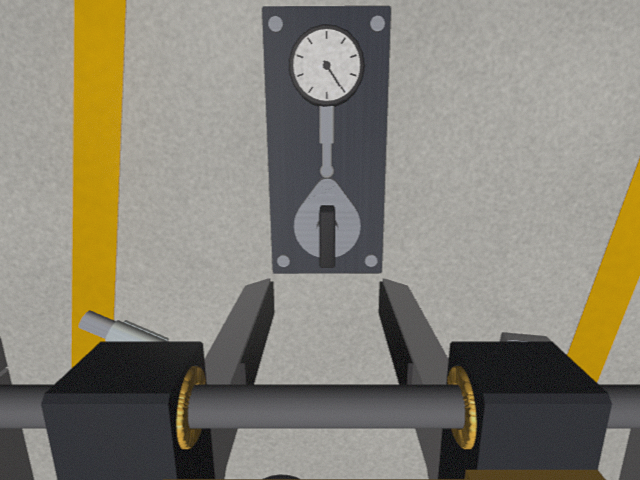

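After release the cam stayed put: the nose (327,180), bar (327,235), plunger tip (327,171) and dial (326,65) are in line, and the gripper is clear above.

```bash
python3 -c "
from station import arm
print(arm.sign_off())"
```

```text
the job is handed in; nothing more can be done
None
```

The cam is set with its high point squarely on the plunger tip by the last wrist picture, the gripper let go and lifted clear, the master disc was never approached, and I handed the job in just after 8.75 s (no verdict was returned).

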